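# Set the bobbin winder's fill stop with a screwdriver

## Task

The full bobbin on the winder's spindle is the sample for how far bobbins shall be wound. Take the orange screwdriver from its wooden block, pressing only lightly feel its blade round in the recessed adjusting screw until it drops into the slot, and turn the screw clockwise until the blue stop pad sits snug against the full bobbin, with the bobbin's play taken up, never forcing the screw or squeezing the bobbin hard. Then stand the screwdriver back in its hole in the block; touch the winder only with the screwdriver and leave the full bobbin on its spindle and the other things where they are.

Things in the scene. Friction and masses are not known exactly. Their poses are not given: they have to be found in the camera images.
- screwdriver: flat screwdriver, 146 mm long, 90 g, standing in the tool block. Origin: middle of the blade's edge; z up along the shaft, x along the blade's width, y across its thickness. Blade 9.8 mm wide, 2.0 mm thick (1.6 in the last 2 mm), about 5.8 mm long; above it rounded shoulders and a round steel shaft of 10 mm diameter up to z = 60 mm, then a black collar of 23 mm diameter that rests on the block
- handle_grip (a point): point to grip, on the screwdriver's axis, 122 mm above the blade tip. The orange handle is square, 26 x 26 mm with rounded edges, its flats square to the screwdriver's x and y, from 67 to 143 mm above the tip (black cap to 146 mm)
- blade_tip (a point): middle of the blade's edge, the screwdriver's lowest point (same as its origin)
- tool_block: fixed wooden block 56 x 118 x 66 mm (x, y, z), origin at the centre of its underside; three holes in its top in a row along y, 61 mm deep: the screwdriver's, 17 mm in diameter, at y = +32 mm; an empty one; and at y = -36 mm one with a blue seam ripper that stands about 112 mm above the table
- driver_hole (a point): centre of the mouth of the screwdriver's hole, on the block's top face, 66 mm above the table. With the screwdriver home its blade tip is 60 mm below this point
- winder: fixed table-top bobbin winder, white and grey housing 109 x 182 mm (x, y), origin under its centre, aluminium deck 39 mm high. Black motor hump (61 mm high) at +x +y, red switch at -x -y. The adjusting screw is at x = 0, y = -25 mm at the bottom of a black bush. Turned clockwise seen from above it drives the stop finger to the winder's +y by 7 mm per rad, and it stays where it is left
- bush_mouth (a point): centre of the bush's rim, 61 mm above the table, on the screw's axis. Inside, a funnel narrows from 21 mm diameter at the rim to a bore of 11 mm, 5 mm lower, straight down to the screw; the shaft has about 0.5 mm to spare all round. Over 25 N between screwdriver and winder mars the brass while the blade is not in the slot; over 35 N spoils the slot
- slot_floor (a point): point on the screw's axis at the slot's floor, 40 mm above the table, 4 mm below the top of the brass head, 21 mm below the bush's rim. The slot crosses the head, 3.4 mm wide, 4 mm deep. Its direction is not reported (this point's axes are the winder's): at the start it lies within 0.8 rad either way of the winder's x axis. The blade has 0.15 to 0.2 rad of play in it either way
- spindle_seat (a point): where the full bobbin's underside rests on the winder's upright spindle (steel pin, 6 mm diameter, top 63 mm above the table), 41.5 mm above the table, at x = -8.3, y = +45 mm on the winder
- stop_pad: blue pad 11 x 5 x 12 mm (x, y, z) on the steel stop finger, origin at its centre, axes as the winder's. It starts 3 to 5.5 mm short of the bobbin and touches it when their origins are about 15 mm apart along the winder's y. Sprung with 4 N/mm: snug is a few newtons, 15 N is too much. Turning takes 0.05 to 0.07 N m free, 0.08 to 0.11 with the pad snug
- full_bobbin: bobbin wound full with red thread, 25 mm in diameter, 12 mm high, loose on the spindle; origin at the centre of its underside, z up. Its bore is 8 mm, so it has 1 mm of play, which the pad takes up first with next to no force
- pin_dish: bystander: shallow blue dish of 70 mm diameter with pins, origin under its centre
- snap_tin: bystander: closed green tin 65 x 94 x 28 mm, origin under its centre
- green_bobbin: bystander: small green bobbin, 20 mm in diameter, 12 mm high, origin under its centre
- purple_bobbin: bystander: small purple bobbin, 20 mm in diameter, 12 mm high, origin under its centre
Not all that is in view belongs to the job. Of the things that look like the screwdriver, the smallest one is meant.

How it is judged:
By the outcome, as a careful person would: the job done as asked, in the order asked, and still so for the second after the job is handed in, with the robot touching nothing.
It also fails if it takes over 72 s, if anything falls off the work surface, if the arm or the gripper's body presses on something with over 40 N, if the wrist force passes 120 N, or if a joint passes its speed limit or range.

## Robot

A 7-joint arm with a two-finger parallel gripper is mounted at the origin on a cart in front of the work surface, level with it; the furniture and walls round the work are solid. World frame = base frame: x ahead of the robot, y to its left, z up, the work surface at z = 0. Lengths are in m, angles in degrees, forces in N, time in s.
With the tool pointing down it reaches from about 0.4 to 0.925 m from the base axis. Payload 4.1 kg.
Tool frame: the origin (TCP) lies on the centre line of the jaws, within the pads' length; the fingertips stand 17 mm ahead of it and the grasp point (between the pads) lies 2 mm behind it (env.tcp_to_tips is the distance from the TCP to the fingertips, in m); z points along the fingers, y is the line along which they close (so a half turn about z gives the same grasp; the last joint's range is limited). The gripper opens to 85 mm and grips with 20 to 120 N. Pads are 22 mm wide; open, the fingers measure 114 mm over their backs; the gripper's body (76 mm by 85 mm) begins 54 mm behind the grasp point. The pads swing forward as they close: fully open they stand 13 mm farther back than shut.
Start: joints at [59.416, 22.827, 2.584, 88.041, -1.071, 69.15, -2.905], TCP at [0.274, -0.59, 0.248] pointing down, gripper open.
Joint ranges: [-161.44, 161.44], [-28.35, 127.94], [-78.24, 83.42], [0, 140.83], [-78.03, 258.03], [13.02, 114.36], [-168.23, 168.23]. Speed limits (degrees/s): [147.25, 147.25, 180, 180, 180, 180, 180].

## Interface

Orientations are given as [roll, pitch, yaw] about the fixed x, y, z axes, in that order (R = Rz(yaw) Ry(pitch) Rx(roll)).
In Python, from workcell import env, optics, ticket gives the robot as it stands. The module is installed in compiled form; this text tells all that it offers.
- The arm moves only by the shell command python3 -m crank 'ROWS' [OPENING] [FORCE]. ROWS is a JSON list of rows, 1 to 8 of them, each of 6 numbers: dx, dy, dz in m, then a rotation vector rx, ry, rz in degrees; each row is the pose to reach, as a shift and turn from the pose commanded when the command began, along the tool's axes at that moment; what a row does not reach only later rows make up. A row lasts 1/12 s, in which the tool goes at most 0.0417 m and 7.16 degrees, less where a joint would pass 70% of its speed; a pose out of reach is approached as far as the arm can. OPENING is the finger opening in m, set as the command begins (- or left out keeps the last). The fingers move at their own pace and stop on an object; FORCE is the grip in N (left out, the last holds). Time passes only in rows, so rows that do not move let the fingers close. It prints the time, the measured TCP pose, the force, the opening and the grip force at its end.
- env.get_obs(): the state, without advancing time (a new reading comes with each control period).
- optics.capture(name): name is "scene" or "top"; returns a dict with "img" (400x640x3 uint8, red, green, blue), "vertical_fov" (degrees; the focal length in pixels is half the picture's height over the tangent of half this angle, whatever the lens; pixels are square), "cx", "cy" (the principal point, pixels), "R" (3x3) and "t" (3): a world point X has camera coordinates R X + t. Camera axes: x right, y down, z forward; pixel columns grow to the right and rows downward; lengths in m; the calibration is good to about 2 mm. A picture is of the moment at which its call begins. There is no depth.
- ticket.sign_off(): hands the job in; it is judged then, once.
The state is a dict: "clock": time; "joint_positions": joint angles; "dq": joint speeds; "effort": joint torques, N m; "tool_pos": TCP position; "ee_rot": TCP orientation; "wrist_force": force on the tool from outside, world axes, zero at the start; "wrist_torque": the same for the moment, N m; "opening": finger opening in m; "finger_force": force on a finger pad.
Only numpy, scipy, OpenCV 4.12 (cv2) and the standard library are available. Lean on these libraries where they do the work, as an engineer would, in place of code of your own. Each camera call takes 0.05 s, during which the arm holds its last target. There are 200 camera calls.

## Working session

There is one attempt and no reset: what is moved stays moved. The work goes in short steps, Python scripts to look and compute and a shell command to move; the robot and the scene stay as the last step left them, time stands still between calls to the robot, and variables do not carry over. Pictures are saved under pics/ and viewed, at most 10 in all, crops included, and the job is handed in when it is done.

```bash
mkdir -p pics; cat > h.py <<'E'
import numpy as np, cv2
from workcell import env, optics, ticket
def cam(n):
    c=optics.capture(n); f=200/np.tan(np.radians(c['vertical_fov'])/2)
    return c,f
def ray(c,f,u,v):
    R=np.array(c['R']);t=np.array(c['t']); o=-R.T@t
    d=R.T@np.array([(u-c['cx'])/f,(v-c['cy'])/f,1]); return o,d/np.linalg.norm(d)
def atz(c,f,u,v,z):
    o,d=ray(c,f,u,v); return o+d*(z-o[2])/d[2]
def proj(c,f,X):
    p=np.array(c['R'])@np.array(X)+np.array(c['t']); return np.array([c['cx']+f*p[0]/p[2],c['cy']+f*p[1]/p[2]])
E
python3 - <<'E'
from h import *
import pickle
for n in('scene','top'):
    c,f=cam(n); cv2.imwrite(f'pics/{n}0.png',c['img'][:,:,::-1]); print(n,f,c['cx'],c['cy'],-np.array(c['R']).T@c['t'],np.round(c['R'],3).tolist())
    pickle.dump((c,f),open(n+'0.pkl','wb'))
o=env.get_obs(); print(o)
E
```

```text
scene 492.52908389686775 318.41190185211093 196.5555198513494 [0.11861152 0.97942126 0.63167111] [[-0.911, -0.411, -0.018], [-0.171, 0.417, -0.893], [0.375, -0.811, -0.45]]
top 405.0129987834366 322.2552855429309 198.96463737767388 [0.40095097 0.00239052 1.06433431] [[-0.023, -1.0, 0.019], [-0.986, 0.019, -0.168], [0.167, -0.022, -0.986]]
{'clock': 0.1, 'joint_positions': array([59.41500361, 22.87033498,  2.58024734, 88.1080043 , -1.07226658,
       69.15193508, -2.90654058]), 'dq': array([ 0.09051431, -0.14051576,  0.05562317, -0.23253616,  0.00930216,
        0.12086578,  0.01471639]), 'effort': array([ 3.85819963e-03, -4.76264691e+01,  1.37010366e+00, -2.54950976e+01,
        1.19369189e-02,  5.00548922e-03, -2.11287278e-05]), 'tool_pos': array([ 0.27359695, -0.58899703,  0.24732921]), 'ee_rot': array([-1.79894085e+02,  6.54992930e-03,  2.49173079e+01]), 'wrist_force': array([-0.44498029, -0.22460786,  0.13795981]), 'wrist_torque': array([ 0.0057365 , -0.01109106,  0.03802709]), 'finger_force': 0.0, 'opening': 0.08532512651569352}
```

View pics/scene0.png

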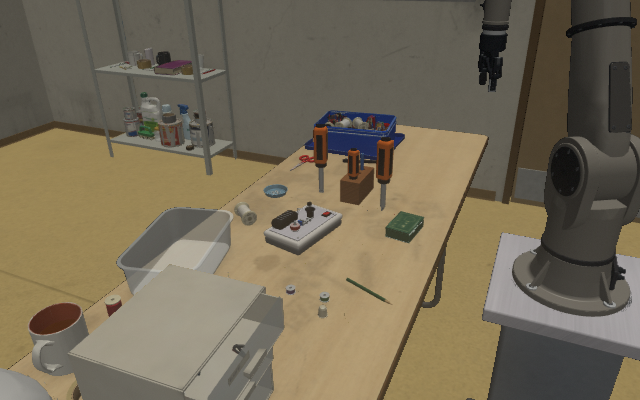

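View pics/top0.png

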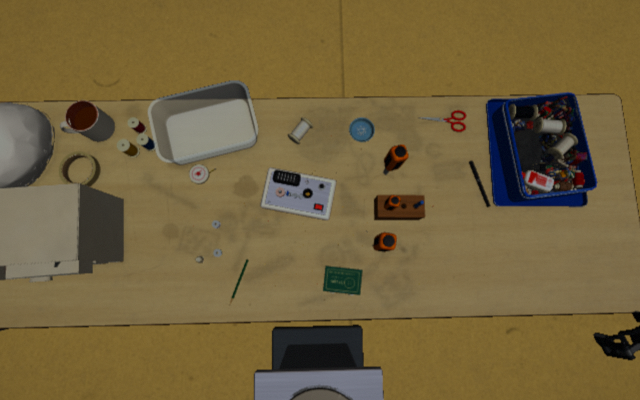

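Scene: three orange screwdrivers, at (320,150) large, (354,165) small in the block, and (385,165) large. In the top view they are at (396,157), (394,202) and (385,242). I choose the smallest one, in the wooden block (354,165) / (394,202). The winder is at top (298,193). Next, a close crop to check the choice.

```bash
python3 - <<'E'
import cv2,numpy as np
t=cv2.imread('pics/top0.png');s=cv2.imread('pics/scene0.png')
a=cv2.resize(t[160:225,255:345],(800,578),interpolation=cv2.INTER_CUBIC) # winder 8.889x
b=cv2.resize(t[185:230,365:435],(400,257),interpolation=cv2.INTER_CUBIC)
cv2.imwrite('pics/c1.png',a)
b=cv2.resize(t[185:225,365:435],(800,457),interpolation=cv2.INTER_CUBIC)
d=cv2.resize(s[140:250,260:400],(764,600),interpolation=cv2.INTER_CUBIC)
cv2.imwrite('pics/c2.png',b);cv2.imwrite('pics/c3.png',d)
E
```

```text
(no output)
```

View pics/c1.png

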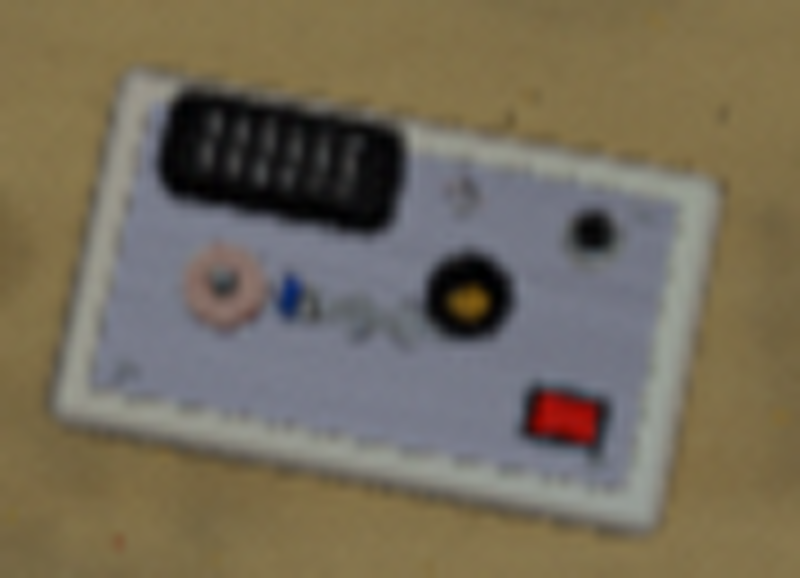

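View pics/c2.png

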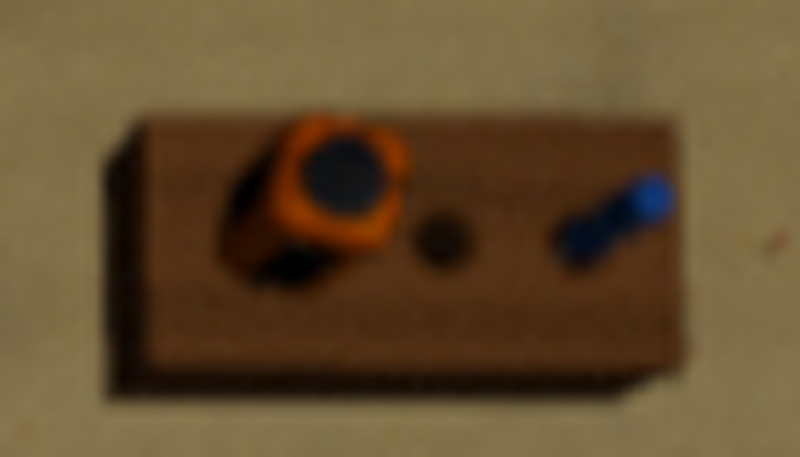

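View pics/c3.png

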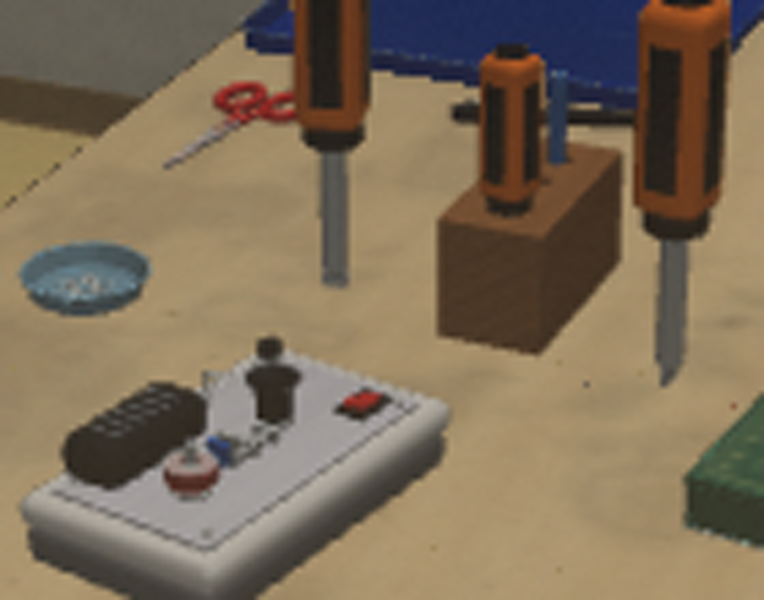

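The crop confirms it: the screwdriver in the block is the smallest of the three, with its cap at c2 (345,175) and c3 (511,47). In c1 the bush rim is at (470,295), the spindle top at (223,283) and the blue pad at (291,297). In c3 the rim is at (273,376) and the spindle top at (192,447).

```bash
cat > m.py <<'E'
from h import *
import pickle
T=pickle.load(open('top0.pkl','rb'));S=pickle.load(open('scene0.pkl','rb'))
t1=lambda x,y:(255+(x+.5)*90/800-.5,160+(y+.5)*65/578-.5)
t2=lambda x,y:(365+(x+.5)*70/800-.5,185+(y+.5)*40/457-.5)
s3=lambda x,y:(260+(x+.5)*140/764-.5,140+(y+.5)*110/600-.5)
def show(n,a,b,z):
    p=atz(*T,*a,z);print(n,'top',p.round(4),end=' ')
    if b:
        q=atz(*S,*b,z)
        # triangulate
        o1,d1=ray(*T,*a);o2,d2=ray(*S,*b)
        A=np.stack([d1,-d2],1);k=np.linalg.lstsq(A,o2-o1,rcond=None)[0]
        print('scene',q.round(4),'tri',((o1+d1*k[0]+o2+d2*k[1])/2).round(4),end='')
    print()
    return p
E
python3 - <<'E'
from m import *
B=show('bush',t1(470,295),s3(273,376),.061)
P=show('spindle',t1(223,283),s3(192,447),.063)
d=(P-B)[:2]; print('len',np.linalg.norm(d),'yaw',np.degrees(np.arctan2(d[1],d[0])-np.arctan2(70,-8.3)))
show('cap',t2(345,175),s3(511,47),.152)
show('pad top',t1(291,297),s3(218,450),.06)
c=[show('c',t1(*p),None,.03)for p in[(128,68),(718,180),(655,530),(55,420)]]
for i in range(4):
    e=(c[(i+1)%4]-c[i])[:2];print(np.linalg.norm(e),np.degrees(np.arctan2(e[1],e[0])))
print('cen',sum(c)/4)
c=[show('blk',t2(*p),None,.066)for p in[(148,118),(678,120),(682,370),(148,368)]]
for i in range(4):
    e=(c[(i+1)%4]-c[i])[:2];print(np.linalg.norm(e),np.degrees(np.arctan2(e[1],e[0])))
print('cen',sum(c)/4)
show('hole2',t2(443,240),None,.066)
for n,a in(('h1',(396,152)),('h3',(385,240))): show(n,a,None,.2)
show('seam',t2(655,195),None,.112)
print('handle',[ (np.degrees(np.arctan2(*(atz(*T,*t2(*b),.148)-atz(*T,*t2(*a),.148))[[1,0]]))) for a,b in[((300,118),(400,150)),((275,215),(385,245)),((400,150),(385,245)),((300,118),(275,215))]])
E
```

```text
bush top [0.5877 0.0167 0.061 ] scene [0.5866 0.0194 0.061 ] tri [0.588  0.0167 0.0594]
spindle top [0.5922 0.0864 0.063 ] scene [0.5896 0.0943 0.063 ] tri [0.5933 0.0868 0.0582]
len 0.06978671029422105 yaw -10.396742749878022
cap top [ 0.5503 -0.1843  0.152 ] scene [ 0.5497 -0.182   0.152 ] tri [ 0.5505 -0.1845  0.151 ]
pad top top [0.5883 0.0674 0.06  ] scene [0.5805 0.0877 0.06  ] tri [0.5906 0.0682 0.0475]
c top [0.6635 0.1167 0.03  ] 
c top [ 0.6265 -0.0563  0.03  ] 
c top [ 0.5234 -0.0351  0.03  ] 
c top [0.559  0.1379 0.03  ] 
0.1769217486526113 -102.06628193294188
0.10520170181296287 168.40354069248062
0.17667423725161674 78.37081031947334
0.1065517835982646 -11.466548515894097
cen [0.59310115 0.04079649 0.03      ]
blk top [ 0.5779 -0.1591  0.066 ] 
blk top [ 0.5752 -0.2761  0.066 ] 
blk top [ 0.5198 -0.2734  0.066 ] 
blk top [ 0.5227 -0.1566  0.066 ] 
0.11703312250028838 -91.33443473961391
0.05546870082085064 177.17703454646764
0.11683565627481657 88.60999210377088
0.05535062693487423 -2.6216187113402936
cen [ 0.548908   -0.21630105  0.066     ]
hole2 top [ 0.5495 -0.2227  0.066 ] 
h1 top [ 0.6499 -0.183   0.2   ] 
h3 top [ 0.4561 -0.149   0.2   ] 
seam top [ 0.5513 -0.2574  0.112 ] 
handle [np.float64(-109.25024939032218), np.float64(-106.65532670883925), np.float64(168.0378878793347), np.float64(162.9099480894656)]
```

```bash
cat > plan.py <<'E'
import sys,numpy as np
from scipy.spatial.transform import Rotation as Q
from workcell import env
o=env.get_obs();x,y,z,w=map(float,sys.argv[1:5])
R=Q.from_euler('xyz',o['ee_rot'],degrees=True)
T=Q.from_euler('xyz',[180,0,w],degrees=True)
d=R.inv().apply(np.array([x,y,z])-o['tool_pos']);r=(R.inv()*T).as_rotvec(degrees=True)
print('d',d.round(4),'r',r.round(2),'| at',o['tool_pos'].round(4),o['ee_rot'].round(2),'F',o['wrist_force'].round(2),'M',o['wrist_torque'].round(3),'t',o['clock'],'q',o['joint_positions'].round(0))
E
python3 plan.py .55 -.184 .28 164
```

```text
d [ 0.4213 -0.2509 -0.0323] r [-6.0000e-02 -1.3000e-01 -1.3908e+02] | at [ 0.2736 -0.589   0.2473] [-1.7989e+02  1.0000e-02  2.4920e+01] F [-0.44 -0.22  0.14] M [ 0.006 -0.011  0.038] t 0.1 q [59. 23.  3. 88. -1. 69. -3.]
```

```bash
M='python3 -m crank'
python3 -m crank '[[0.211,-0.125,-0.032,0,0,-70],[0.211,-0.125,-0.032,0,0,-70],[0.211,-0.125,-0.032,0,0,-70],[0.211,-0.125,-0.032,0,0,-70],[0.211,-0.125,-0.032,0,0,-70],[0.211,-0.125,-0.032,0,0,-70],[0.211,-0.125,-0.032,0,0,-70],[0.211,-0.125,-0.032,0,0,-70]]' 0.055 30
python3 plan.py .55 -.184 .28 164
```

```text
clock: 0.77
tool_pos: [0.4149, -0.384, 0.2806]
ee_rot: [180.0, -0.0, 83.0]
wrist_force: [-1.0, -0.8, -0.6]
opening: 0.0551
finger_force: 0.0
d [0.215  0.1095 0.0008] r [ 6.000e-02  1.000e-02 -8.104e+01] | at [ 0.4149 -0.384   0.2806] [ 1.7995e+02 -3.0000e-02  8.2960e+01] F [-1.01 -0.82 -0.57] M [-0.038  0.042  0.032] t 0.7667 q [ 49.  13. -13.  97.   3.  70.  29.]
```

```bash
python3 -m crank '[[0.215,0.1095,0,0,0,-81],[0.215,0.1095,0,0,0,-81],[0.215,0.1095,0,0,0,-81],[0.215,0.1095,0,0,0,-81],[0.215,0.1095,0,0,0,-81],[0.215,0.1095,0,0,0,-81],[0.215,0.1095,0,0,0,-81],[0.215,0.1095,0,0,0,-81]]'
python3 plan.py .55 -.184 .28 164
```

```text
clock: 1.43
tool_pos: [0.5513, -0.1855, 0.2799]
ee_rot: [179.9, -0.1, 140.2]
wrist_force: [0.0, -1.8, -0.1]
opening: 0.0551
finger_force: 0.0
d [ 0.002   0.0003 -0.0001] r [  0.06  -0.05 -23.78] | at [ 0.5513 -0.1855  0.2799] [ 1.7995e+02 -6.0000e-02  1.4022e+02] F [ 0.04 -1.82 -0.13] M [-0.05  -0.009  0.059] t 1.4333 q [ 37.  16. -28.  95.   8.  71.  58.]
```

```bash
python3 -m crank '[[0.0015,0.0003,0,0,0,-24],[0.0015,0.0003,0.02,0,0,-24],[0.0015,0.0003,0.05,0,0,-24],[0.0015,0.0003,0.085,0,0,-24],[0.0015,0.0003,0.12,0,0,-24],[0.0015,0.0003,0.145,0,0,-24],[0.0015,0.0003,0.154,0,0,-24],[0.0015,0.0003,0.154,0,0,-24]]'
python3 plan.py .5503 -.1843 .126 164
python3 - <<'E'
from h import *
c,f=cam('scene');i=c['img'][90:230,290:430,::-1];j=cam('top')[0]['img'][150:250,340:440,::-1]
cv2.imwrite('pics/g1.png',np.hstack([cv2.resize(i,(400,400),interpolation=2),cv2.resize(j,(400,400),interpolation=2)]))
E
```

```text
clock: 2.1
tool_pos: [0.5471, -0.1875, 0.1236]
ee_rot: [180.0, -0.3, 163.5]
wrist_force: [0.3, 0.3, -0.4]
opening: 0.0552
finger_force: 0.0
d [-0.0021  0.0039 -0.0024] r [ 0.02 -0.33 -0.49] | at [ 0.5471 -0.1875  0.1236] [179.98  -0.33 163.51] F [ 0.28  0.27 -0.4 ] M [-0.019 -0.054  0.019] t 2.1 q [ 38.  25. -30. 105.  15.  55.  75.]
```

View pics/g1.png

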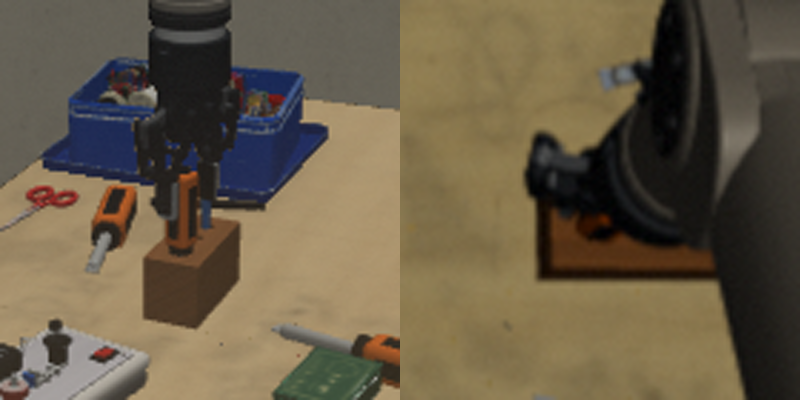

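The gripper straddles the handle in the left half at (182,210). The two large decoys, free-standing at first, have tipped over by themselves; the wrist force stayed near zero. I'll centre and close lightly.

```bash
python3 -m crank '[[0,0,0,0,0,0],[0,0,0,0,0,0]]'
python3 plan.py .5503 -.1843 .126 164
```

```text
clock: 2.37
tool_pos: [0.5507, -0.1882, 0.1284]
ee_rot: [-180.0, 0.2, 163.5]
wrist_force: [-0.2, -0.1, -0.2]
opening: 0.0552
finger_force: 0.0
d [0.0015 0.0037 0.0024] r [-0.02  0.23 -0.5 ] | at [ 0.5507 -0.1882  0.1284] [-179.98    0.23  163.5 ] F [-0.23 -0.08 -0.2 ] M [-0.005  0.062  0.014] t 2.3667 q [ 38.  25. -30. 104.  15.  55.  75.]
```

```bash
python3 -m crank '[[0.0005,0.0037,0,0,0,-0.5],[0.0005,0.0037,0,0,0,-0.5],[0.0005,0.0037,0,0,0,-0.5],[0.0005,0.0037,0,0,0,-0.5]]'
python3 -m crank '[[0,0,0,0,0,0],[0,0,0,0,0,0],[0,0,0,0,0,0],[0,0,0,0,0,0],[0,0,0,0,0,0],[0,0,0,0,0,0]]' 0.0 40
python3 plan.py .5503 -.1843 .126 164
```

```text
clock: 2.7
tool_pos: [0.5499, -0.1842, 0.1266]
ee_rot: [-180.0, 0.0, 164.0]
wrist_force: [-0.8, -0.6, 0.0]
opening: 0.0551
finger_force: 0.0
clock: 3.2
tool_pos: [0.5497, -0.1842, 0.1262]
ee_rot: [-180.0, -0.0, 164.0]
wrist_force: [0.5, 0.2, -0.9]
opening: 0.0259
finger_force: 42.6
d [-0.0006  0.0001  0.0002] r [-0.   -0.01  0.01] | at [ 0.5497 -0.1842  0.1262] [-1.8000e+02 -1.0000e-02  1.6401e+02] F [ 0.46  0.19 -0.9 ] M [-0.013  0.024 -0.018] t 3.2 q [ 38.  25. -30. 104.  15.  54.  76.]
```

Gripped, with an opening of 25.9 mm. Lift straight up and look at the blade.

```bash
python3 -m crank '[[0,0,-0.02,0,0,0],[0,0,-0.045,0,0,0],[0,0,-0.075,0,0,0],[0,0,-0.1,0,0,0],[0,0,-0.115,0,0,0],[0,0,-0.12,0,0,0],[0,0,-0.12,0,0,0]]' - 60
python3 plan.py .588 .0166 .21 164
python3 - <<'E'
from h import *
from workcell import env
c,f=cam('scene');o=env.get_obs()['tool_pos']
p=proj(c,f,o-[0,0,.12]);print(p);u,v=p.round().astype(int)
i=c['img'][v-45:v+15,u-40:u+40,::-1]
cv2.imwrite('pics/g2.png',cv2.resize(i,(800,600),interpolation=2))
E
```

```text
clock: 3.78
tool_pos: [0.5504, -0.1844, 0.2474]
ee_rot: [-180.0, 0.1, 164.0]
wrist_force: [-0.5, -0.0, -2.8]
opening: 0.0255
finger_force: 60.6
d [0.0193 0.2036 0.0373] r [-0.02  0.14 -0.  ] | at [ 0.5504 -0.1844  0.2474] [-1.7998e+02  1.4000e-01  1.6400e+02] F [-0.46 -0.03 -2.78] M [-0.022 -0.008  0.006] t 3.7833 q [ 40.  18. -32.  97.  10.  68.  80.]
[353.4417813  156.96006568]
```

View pics/g2.png

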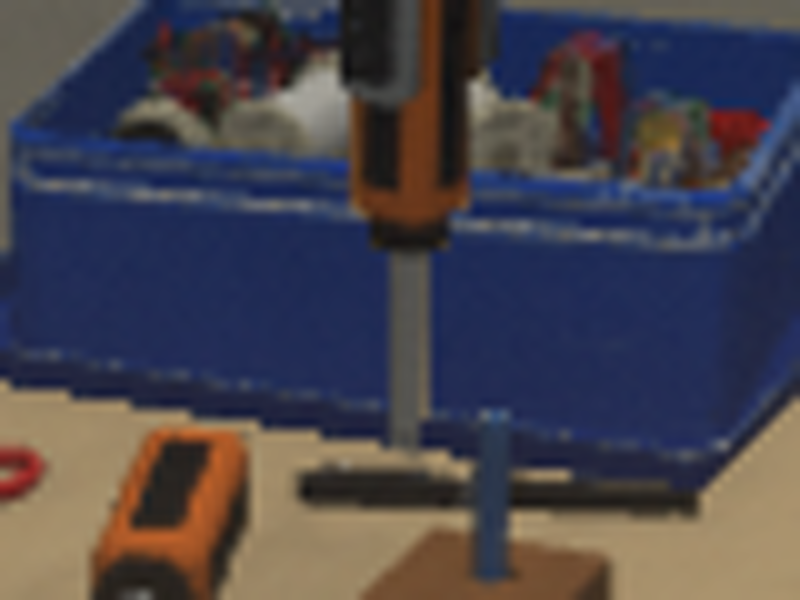

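The tip shows at crop (405,448), full image (353.5,156.8), against a predicted (353.4,157.0), so the tip lies under the TCP as expected. Next: go above the bush, turned to the counter-clockwise end of the search range.

```bash
python3 -m crank '[[0.019,0.2036,0.01,0,0,-52],[0.019,0.2036,0.01,0,0,-52],[0.019,0.2036,0.01,0,0,-52],[0.019,0.2036,0.01,0,0,-52],[0.019,0.2036,0.01,0,0,-52],[0.019,0.2036,0.01,0,0,-52],[0.019,0.2036,0.01,0,0,-52],[0.019,0.2036,0.01,0,0,-52]]'
python3 -m crank '[[0,0,0.001,0,0,0],[0,0,0.001,0,0,0],[0,0,0.001,0,0,0]]'
python3 plan.py .588 .0166 .19 216
python3 - <<'E'
from h import *
out=[]
o=env.get_obs()['tool_pos']
for n in('scene','top'):
    c,f=cam(n); p=proj(c,f,o-[0,0,.12]);q=proj(c,f,[.588,.0166,.061]);print(n,p,q)
    if n=='scene':
        i=c['img'][150:240,250:370,::-1];cv2.imwrite('pics/g3.png',cv2.resize(i,(800,600),interpolation=2))
E
```

```text
clock: 4.5
tool_pos: [0.5864, 0.0178, 0.2339]
ee_rot: [179.8, -0.2, -143.6]
wrist_force: [0.0, 0.2, -1.3]
opening: 0.0255
finger_force: 60.7
clock: 4.75
tool_pos: [0.587, 0.0164, 0.2341]
ee_rot: [179.9, -0.1, -144.1]
wrist_force: [0.2, 0.8, -1.0]
opening: 0.0253
finger_force: 60.7
d [-0.001  -0.0005  0.0441] r [ 0.07 -0.1  -0.06] | at [0.587  0.0164 0.2341] [ 1.7993e+02 -1.0000e-01 -1.4406e+02] F [ 0.16  0.82 -1.03] M [-0.036 -0.046  0.008] t 4.75 q [ 29.  22. -45.  97.  17.  68. 106.]
scene [309.43419212 188.56204027] [309.57200928 207.9259593 ]
top [307.18270916 188.98927695] [307.47197255 192.63195069]
```

View pics/g3.png

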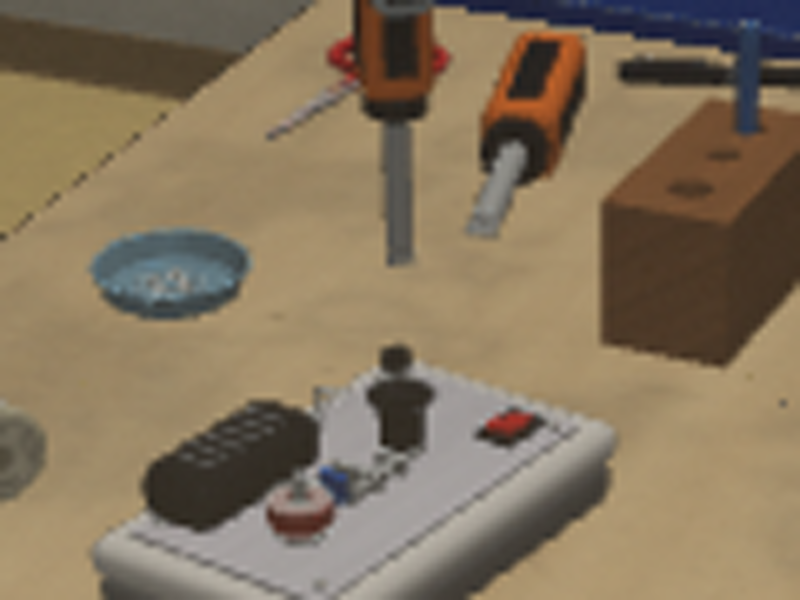

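Tip at crop (400,262) and bush rim at (400,388), so they are aligned; the blade shows its full width, which confirms its direction. Descend into the funnel in small steps.

```bash
python3 -m crank '[[-0.001,-0.0005,0.02,0,0,0],[-0.001,-0.0005,0.035,0,0,0],[-0.001,-0.0005,0.045,0,0,0],[-0.001,-0.0005,0.05,0,0,0],[-0.001,-0.0005,0.05,0,0,0],[-0.001,-0.0005,0.05,0,0,0]]'
python3 plan.py .588 .0166 .18 216
python3 -m crank '[[0,0,0.002,0,0,0],[0,0,0.004,0,0,0],[0,0,0.005,0,0,0],[0,0,0.005,0,0,0],[0,0,0.005,0,0,0]]'
python3 plan.py .588 .0166 .18 216
```

```text
clock: 5.35
tool_pos: [0.589, 0.017, 0.1856]
ee_rot: [-180.0, 0.0, -144.0]
wrist_force: [-0.2, 0.2, -0.3]
opening: 0.0256
finger_force: 60.7
d [0.001  0.0002 0.0056] r [-0.02  0.02  0.01] | at [0.589  0.017  0.1856] [-1.7998e+02  2.0000e-02 -1.4399e+02] F [-0.2   0.19 -0.25] M [-0.009 -0.001  0.042] t 5.35 q [ 28.  25. -44. 100.  19.  63. 104.]
clock: 5.77
tool_pos: [0.5888, 0.0169, 0.1804]
ee_rot: [-180.0, 0.0, -144.0]
wrist_force: [0.6, 0.2, -0.5]
opening: 0.0254
finger_force: 60.7
d [0.0008 0.0002 0.0004] r [-0.02  0.01  0.  ] | at [0.5888 0.0169 0.1804] [-1.7998e+02  1.0000e-02 -1.4400e+02] F [ 0.56  0.21 -0.48] M [ 0.042 -0.034 -0.028] t 5.7667 q [ 28.  25. -44. 100.  19.  63. 104.]
```

```bash
python3 -m crank '[[0.0005,0,0.001,0,0,0],[0.0005,0,0.002,0,0,0],[0.0005,0,0.003,0,0,0],[0.0005,0,0.003,0,0,0],[0.0005,0,0.003,0,0,0]]'
python3 plan.py .588 .0166 .18 216
python3 -m crank '[[0,0,0.001,0,0,0],[0,0,0.002,0,0,0],[0,0,0.002,0,0,0],[0,0,0.002,0,0,0]]'
python3 plan.py .588 .0166 .18 216
```

```text
clock: 6.18
tool_pos: [0.5882, 0.0166, 0.1772]
ee_rot: [180.0, -0.0, -144.0]
wrist_force: [-0.2, -0.9, -1.2]
opening: 0.0254
finger_force: 60.7
d [ 0.0002  0.0001 -0.0028] r [ 0.   -0.01  0.01] | at [0.5882 0.0166 0.1772] [ 1.8000e+02 -1.0000e-02 -1.4399e+02] F [-0.22 -0.93 -1.22] M [ 0.008  0.023 -0.028] t 6.1833 q [ 28.  25. -44. 100.  20.  62. 104.]
clock: 6.52
tool_pos: [0.5882, 0.0166, 0.1752]
ee_rot: [180.0, -0.0, -144.0]
wrist_force: [-0.0, -0.0, -1.1]
opening: 0.0251
finger_force: 60.7
d [ 0.0002  0.0001 -0.0048] r [ 0.   -0.01  0.01] | at [0.5882 0.0166 0.1752] [ 1.8000e+02 -1.0000e-02 -1.4399e+02] F [-0.01 -0.   -1.14] M [ 0.009  0.024 -0.012] t 6.5167 q [ 28.  25. -44. 101.  20.  62. 103.]
```

```bash
python3 -m crank '[[0,0,0.001,0,0,0],[0,0,0.002,0,0,0],[0,0,0.003,0,0,0],[0,0,0.003,0,0,0]]'
python3 plan.py .588 .0166 .18 216
python3 -m crank '[[0,0,0.001,0,0,0],[0,0,0.002,0,0,0],[0,0,0.003,0,0,0],[0,0,0.003,0,0,0]]'
python3 plan.py .588 .0166 .18 216
```

```text
clock: 6.85
tool_pos: [0.5881, 0.0166, 0.172]
ee_rot: [180.0, -0.0, -144.0]
wrist_force: [-1.0, 1.5, -1.3]
opening: 0.0254
finger_force: 60.7
d [ 0.0001  0.0001 -0.008 ] r [ 0.01 -0.02  0.01] | at [0.5881 0.0166 0.172 ] [ 1.7999e+02 -2.0000e-02 -1.4399e+02] F [-0.96  1.47 -1.27] M [0.016 0.005 0.044] t 6.85 q [ 28.  26. -44. 101.  20.  62. 103.]
clock: 7.18
tool_pos: [0.5882, 0.0166, 0.169]
ee_rot: [180.0, -0.0, -144.0]
wrist_force: [-0.7, -0.2, -0.5]
opening: 0.0252
finger_force: 60.7
d [ 0.0002  0.0001 -0.011 ] r [ 0.01 -0.02  0.01] | at [0.5882 0.0166 0.169 ] [ 1.7999e+02 -2.0000e-02 -1.4399e+02] F [-0.75 -0.22 -0.5 ] M [-0.003  0.03   0.004] t 7.1833 q [ 28.  26. -44. 101.  20.  61. 103.]
```

```bash
python3 -m crank '[[0,0,0.001,0,0,0],[0,0,0.002,0,0,0],[0,0,0.003,0,0,0],[0,0,0.0035,0,0,0],[0,0,0.0035,0,0,0]]'
for i in 1; do python3 -m crank '[[0,0,0.0005,0,0,0],[0,0,0.001,0,0,0],[0,0,0.001,0,0,0],[0,0,0.001,0,0,0]]'; done
python3 plan.py .588 .0166 .18 216
```

```text
clock: 7.6
tool_pos: [0.5881, 0.017, 0.1656]
ee_rot: [180.0, -0.0, -144.0]
wrist_force: [-0.6, 0.7, -0.8]
opening: 0.0256
finger_force: 60.6
clock: 7.93
tool_pos: [0.5882, 0.017, 0.1647]
ee_rot: [180.0, 0.0, -144.0]
wrist_force: [-0.4, 1.0, 0.2]
opening: 0.0256
finger_force: 60.6
d [ 0.0004 -0.0002 -0.0153] r [0.03 0.   0.02] | at [0.5882 0.017  0.1647] [ 179.97    0.   -143.98] F [-0.43  1.    0.18] M [0.487 0.248 0.003] t 7.9333 q [ 28.  26. -44. 101.  20.  61. 103.]
```

```bash
python3 -m crank '[[0,0,0.0005,0,0,0],[0,0,0.0005,0,0,0],[0,0,0.0005,0,0,0]]'
python3 plan.py .588 .0166 .18 216
python3 -m crank '[[0,0,0.0005,0,0,0],[0,0,0.0005,0,0,0],[0,0,0.0005,0,0,0]]'
python3 plan.py .588 .0166 .18 216
```

```text
clock: 8.18
tool_pos: [0.5882, 0.017, 0.1643]
ee_rot: [180.0, 0.0, -144.0]
wrist_force: [-1.9, 2.0, 0.2]
opening: 0.0253
finger_force: 60.7
d [ 0.0004 -0.0002 -0.0157] r [0.02 0.   0.01] | at [0.5882 0.017  0.1643] [ 179.98    0.   -143.99] F [-1.91  1.97  0.24] M [ 0.629  0.419 -0.023] t 8.1833 q [ 28.  26. -44. 101.  20.  61. 103.]
clock: 8.43
tool_pos: [0.5882, 0.017, 0.164]
ee_rot: [180.0, 0.0, -144.0]
wrist_force: [-2.2, 2.2, 2.1]
opening: 0.0255
finger_force: 61.0
d [ 0.0004 -0.0002 -0.016 ] r [0.01 0.   0.02] | at [0.5882 0.017  0.164 ] [ 179.99    0.   -143.98] F [-2.18  2.23  2.1 ] M [0.739 0.661 0.026] t 8.4333 q [ 28.  26. -44. 101.  20.  61. 103.]
```

```bash
python3 -m crank '[[0,0.0004,0.0004,0,0,0],[0,0.0004,0.0006,0,0,0],[0,0.0004,0.0006,0,0,0]]'
python3 plan.py .588 .0166 .16 216
python3 -m crank '[[0,0,0,0,0,2],[0,0,0,0,0,5],[0,0,0,0,0,8],[0,0,0,0,0,11],[0,0,0,0,0,13],[0,0,0,0,0,13]]'
python3 plan.py .588 .0166 .16 216
```

```text
clock: 8.68
tool_pos: [0.5883, 0.0171, 0.1639]
ee_rot: [-180.0, 0.0, -144.0]
wrist_force: [-3.6, 2.2, 5.9]
opening: 0.0255
finger_force: 61.5
d [ 0.0005 -0.0002  0.0039] r [-0.03  0.01  0.01] | at [0.5883 0.0171 0.1639] [-1.7997e+02  1.0000e-02 -1.4399e+02] F [-3.61  2.17  5.86] M [0.611 0.849 0.038] t 8.6833 q [ 28.  26. -44. 101.  20.  61. 103.]
clock: 9.18
tool_pos: [0.5882, 0.0174, 0.1638]
ee_rot: [-180.0, 0.0, -157.0]
wrist_force: [-3.8, 2.7, 5.2]
opening: 0.0251
finger_force: 61.3
d [ 0.0006 -0.0007  0.0038] r [-1.000e-02  3.000e-02 -1.301e+01] | at [0.5882 0.0174 0.1638] [-1.7999e+02  3.0000e-02 -1.5701e+02] F [-3.77  2.7   5.22] M [0.846 0.839 0.016] t 9.1833 q [ 26.  25. -41. 101.  19.  60.  91.]
```

```bash
python3 -m crank '[[0.0004,0.0004,0,0,0,2],[0.0004,0.0004,0,0,0,5],[0.0004,0.0004,0,0,0,8],[0.0004,0.0004,0,0,0,11],[0.0004,0.0004,0,0,0,13],[0.0004,0.0004,0,0,0,13]]'
python3 plan.py .588 .0166 .16 216
python3 -m crank '[[0,0,0,0,0,2],[0,0,0,0,0,5],[0,0,0,0,0,8],[0,0,0,0,0,11],[0,0,0,0,0,13],[0,0,0,0,0,13]]'
python3 plan.py .588 .0166 .16 216
```

```text
clock: 9.68
tool_pos: [0.5879, 0.0176, 0.1637]
ee_rot: [-180.0, 0.1, -170.0]
wrist_force: [-2.4, 2.4, 5.6]
opening: 0.025
finger_force: 61.4
d [ 0.0001 -0.001   0.0037] r [-2.000e-02  6.000e-02 -2.596e+01] | at [0.5879 0.0176 0.1637] [-1.8000e+02  6.0000e-02 -1.6996e+02] F [-2.44  2.41  5.65] M [0.894 0.683 0.012] t 9.6833 q [ 24.  25. -38. 101.  17.  60.  79.]
clock: 10.18
tool_pos: [0.5878, 0.0177, 0.1636]
ee_rot: [180.0, 0.0, 177.1]
wrist_force: [-2.4, 3.0, 5.5]
opening: 0.0255
finger_force: 61.4
d [-0.0003 -0.0011  0.0036] r [ 1.000e-02  4.000e-02 -3.892e+01] | at [0.5878 0.0177 0.1636] [1.7998e+02 4.0000e-02 1.7708e+02] F [-2.36  3.02  5.53] M [0.982 0.708 0.006] t 10.1833 q [ 22.  24. -35. 101.  16.  59.  68.]
```

```bash
python3 -m crank '[[0.0004,0.0006,0,0,0,2],[0.0004,0.0006,0,0,0,5],[0.0004,0.0006,0,0,0,8],[0.0004,0.0006,0,0,0,11],[0.0004,0.0006,0,0,0,13],[0.0004,0.0006,0,0,0,13]]'
python3 plan.py .588 .0166 .16 216
python3 -m crank '[[0,0,0,0,0,2],[0,0,0,0,0,5],[0,0,0,0,0,8],[0,0,0,0,0,11],[0,0,0,0,0,13],[0,0,0,0,0,13]]'
python3 plan.py .588 .0166 .16 216
```

```text
clock: 10.68
tool_pos: [0.5875, 0.0179, 0.1634]
ee_rot: [180.0, 0.0, 164.1]
wrist_force: [-1.6, 2.4, 4.3]
opening: 0.0252
finger_force: 61.3
d [-0.0008 -0.0012  0.0034] r [-1.000e-02  5.000e-02 -5.191e+01] | at [0.5875 0.0179 0.1634] [1.7999e+02 5.0000e-02 1.6409e+02] F [-1.62  2.36  4.32] M [0.889 0.418 0.021] t 10.6833 q [ 20.  24. -33. 102.  15.  59.  56.]
clock: 11.18
tool_pos: [0.5873, 0.018, 0.1627]
ee_rot: [180.0, 0.0, 151.1]
wrist_force: [-1.2, 2.8, 0.1]
opening: 0.0253
finger_force: 60.8
d [-0.0013 -0.0009  0.0027] r [ 1.000e-02  2.000e-02 -6.488e+01] | at [0.5873 0.018  0.1627] [1.7998e+02 1.0000e-02 1.5112e+02] F [-1.21  2.77  0.11] M [ 0.983  0.155 -0.03 ] t 11.1833 q [ 18.  23. -30. 102.  13.  59.  44.]
```

The force fell away and z dropped: the blade is finding the slot near blade yaw −29°. Follow it down gently.

```bash
python3 -m crank '[[0,0.0005,0.0004,0,0,0],[0,0.0005,0.0008,0,0,0],[0,0.0005,0.0012,0,0,0],[0,0.0005,0.0012,0,0,0]]'
python3 plan.py .588 .0166 .16 151
python3 -m crank '[[0,0,0.0004,0,0,0],[0,0,0.0008,0,0,0],[0,0,0.0008,0,0,0]]'
python3 plan.py .588 .0166 .16 151
```

```text
clock: 11.52
tool_pos: [0.5873, 0.018, 0.1618]
ee_rot: [-180.0, -0.0, 151.0]
wrist_force: [-0.0, 3.1, 0.7]
opening: 0.0254
finger_force: 61.0
d [-0.0013 -0.0009  0.0018] r [-0.02 -0.01  0.04] | at [0.5873 0.018  0.1618] [-1.7998e+02 -1.0000e-02  1.5104e+02] F [-0.02  3.1   0.72] M [ 0.703  0.307 -0.02 ] t 11.5167 q [ 18.  23. -30. 102.  13.  59.  44.]
clock: 11.77
tool_pos: [0.5874, 0.0181, 0.1611]
ee_rot: [-180.0, 0.0, 151.0]
wrist_force: [-1.5, 2.1, 0.7]
opening: 0.0254
finger_force: 61.0
d [-0.0013 -0.001   0.0011] r [-0.02  0.    0.02] | at [0.5874 0.0181 0.1611] [-179.98    0.    151.02] F [-1.46  2.13  0.69] M [0.697 0.314 0.06 ] t 11.7667 q [ 18.  23. -30. 102.  13.  59.  44.]
```

```bash
python3 -m crank '[[0,0,0.0004,0,0,0],[0,0,0.0008,0,0,0],[0,0,0.0008,0,0,0],[0,0,0.0008,0,0,0]]'
python3 plan.py .588 .0166 .16 151
python3 -m crank '[[0,0,0.0002,0,0,0],[0,0,0.0004,0,0,0],[0,0,0.0004,0,0,0]]'
python3 plan.py .588 .0166 .16 151
```

```text
clock: 12.1
tool_pos: [0.5874, 0.0181, 0.1604]
ee_rot: [-180.0, 0.0, 151.0]
wrist_force: [-0.9, 1.5, 0.7]
opening: 0.0252
finger_force: 61.1
d [-0.0013 -0.001   0.0004] r [-0.01  0.01  0.01] | at [0.5874 0.0181 0.1604] [-1.7999e+02  1.0000e-02  1.5101e+02] F [-0.86  1.55  0.74] M [0.675 0.325 0.012] t 12.1 q [ 18.  23. -30. 102.  13.  59.  44.]
clock: 12.35
tool_pos: [0.5875, 0.0181, 0.1601]
ee_rot: [-180.0, 0.0, 151.0]
wrist_force: [-1.2, 1.3, 2.5]
opening: 0.0251
finger_force: 61.3
d [-0.0012 -0.0011  0.0001] r [-0.01  0.01  0.01] | at [0.5875 0.0181 0.1601] [-1.7999e+02  1.0000e-02  1.5101e+02] F [-1.19  1.34  2.5 ] M [0.653 0.52  0.007] t 12.35 q [ 18.  23. -30. 102.  13.  58.  44.]
```

Seated on the slot floor (TCP z 0.1601). I'll write a measuring helper that tracks the blue pad and red bobbin in the scene camera, then start turning clockwise.

```bash
cat > meas.py <<'E'
from h import *
o=env.get_obs();fs=[cam('scene')[0]['img'][215:245,280:320].astype(float) for _ in range(2)]
a=np.mean(fs,0);yy,xx=np.mgrid[215:245,280:320];r,g,b=a[...,0],a[...,1],a[...,2]
wb=np.clip(b-r-35,0,None);wr=np.clip(r-g-25,0,None); m=(xx<308)&(yy<240); wr=wr*m
wb=wb*((xx>290))
for n,w in(('pad',wb),('bob',wr)): print(n,(w*xx).sum()/w.sum(),(w*yy).sum()/w.sum(),w.sum().round(),end='  ')
o2=env.get_obs()
print('\nyaw',o['ee_rot'][2].round(2),'z',o['tool_pos'][2].round(4),'F',o['wrist_force'].round(1),'Mz',o['wrist_torque'][2].round(3),o2['wrist_torque'][2].round(3),'q7t',o['effort'][6].round(3))
E
python3 meas.py
python3 - <<'E'
from h import *
c,f=cam('scene');w=np.radians(-11.5);d=np.array([-np.sin(w),np.cos(w),0])
P=np.array([.5926,.0868,.0475]);print('px per mm +y',proj(c,f,P+d*.001)-proj(c,f,P),'bob',proj(c,f,P),'pad',proj(c,f,P-d*.019))
E
python3 -m crank '[[0,0,0,0,0,2],[0,0,0,0,0,4],[0,0,0,0,0,6],[0,0,0,0,0,8],[0,0,0,0,0,10]]'; python3 meas.py
python3 -m crank '[[0,0,0,0,0,2],[0,0,0,0,0,4],[0,0,0,0,0,6],[0,0,0,0,0,8],[0,0,0,0,0,10]]'; python3 meas.py
```

```text
pad 299.5181347150259 220.52849740932643 96.0  bob 294.95676691729324 227.76127819548873 266.0  
yaw 151.01 z 0.1601 F [-1.2  1.3  2.5] Mz 0.007 0.046 q7t 0.006
px per mm +y [-0.26185553  0.17641081] bob [295.30863005 225.55133103] pad [300.2230772  222.24049154]
clock: 12.92
tool_pos: [0.5875, 0.0184, 0.16]
ee_rot: [180.0, 0.0, 140.9]
wrist_force: [-1.4, 3.0, 2.5]
opening: 0.0252
finger_force: 61.1
pad 299.53333333333336 220.53846153846155 98.0  bob 294.977358490566 227.7377358490566 265.0  
yaw 140.92 z 0.16 F [-1.4  3.   2.5] Mz 0.026 0.025 q7t 0.298
clock: 13.43
tool_pos: [0.5875, 0.0185, 0.16]
ee_rot: [180.0, -0.0, 131.0]
wrist_force: [-0.9, 3.0, 2.3]
opening: 0.0251
finger_force: 61.1
pad 299.530303030303 220.53535353535352 99.0  bob 294.9477756286267 227.7504835589942 258.0  
yaw 130.98 z 0.16 F [-0.9  3.   2.3] Mz -0.038 0.046 q7t 0.298
```

```bash
python3 -m crank '[[0.0005,0,0,0,0,2],[0.0005,0,0,0,0,4],[0.0005,0,0,0,0,6]]'; python3 meas.py
python3 -m crank '[[0,0,0,0,0,2],[0,0,0,0,0,4],[0,0,0,0,0,6]]'; python3 meas.py
python3 -m crank '[[0,0,0,0,0,2],[0,0,0,0,0,4],[0,0,0,0,0,6]]'; python3 meas.py
```

```text
clock: 13.78
tool_pos: [0.5874, 0.0186, 0.16]
ee_rot: [180.0, 0.0, 125.0]
wrist_force: [-0.1, 2.1, 2.4]
opening: 0.0251
finger_force: 61.0
pad 299.53092783505156 220.54123711340208 97.0  bob 294.96946564885496 227.74045801526717 262.0  
yaw 125.01 z 0.16 F [-0.1  2.1  2.4] Mz 0.021 0.052 q7t 0.286
clock: 14.13
tool_pos: [0.5874, 0.0187, 0.16]
ee_rot: [180.0, 0.0, 119.0]
wrist_force: [-1.1, 1.9, 1.7]
opening: 0.0256
finger_force: 61.0
pad 299.632183908046 220.60344827586206 87.0  bob 294.91444866920153 227.7471482889734 263.0  
yaw 119.04 z 0.16 F [-1.1  1.9  1.7] Mz 0.069 0.067 q7t 0.255
clock: 14.48
tool_pos: [0.5874, 0.0188, 0.1601]
ee_rot: [180.0, 0.0, 113.1]
wrist_force: [-0.4, 2.8, 1.5]
opening: 0.0252
finger_force: 61.0
pad 299.72727272727275 220.8595041322314 60.0  bob 294.94507575757575 227.7556818181818 264.0  
yaw 113.06 z 0.1601 F [-0.4  2.8  1.5] Mz 0.038 0.048 q7t 0.255
```

```bash
python3 -m crank '[[0.0003,0,0.0003,0,0,2],[0.0003,0,0.0003,0,0,4],[0.0003,0,0.0003,0,0,6]]'; python3 meas.py
python3 -m crank '[[0,0,0,0,0,2],[0,0,0,0,0,4],[0,0,0,0,0,6]]'; python3 meas.py
python3 -m crank '[[0,0,0,0,0,2],[0,0,0,0,0,4],[0,0,0,0,0,6]]'; python3 meas.py
python3 - <<'E'
import cv2
from h import *
i=cam('scene')[0]['img'][195:255,270:350,::-1];cv2.imwrite('pics/g4.png',cv2.resize(i,(800,600),interpolation=2))
E
```

```text
clock: 14.83
tool_pos: [0.5874, 0.0189, 0.16]
ee_rot: [180.0, 0.0, 107.1]
wrist_force: [-1.4, 2.5, 2.4]
opening: 0.0254
finger_force: 61.3
pad 299.4954954954955 221.0 56.0  bob 294.98308270676694 227.73872180451127 266.0  
yaw 107.06 z 0.16 F [-1.4  2.5  2.4] Mz 0.006 0.032 q7t 0.256
clock: 15.18
tool_pos: [0.5874, 0.0189, 0.16]
ee_rot: [179.9, 0.0, 101.1]
wrist_force: [-0.2, 2.6, 3.3]
opening: 0.0252
finger_force: 61.2
pad 298.9918699186992 221.0 62.0  bob 295.0340264650284 227.74102079395084 264.0  
yaw 101.06 z 0.16 F [-0.2  2.6  3.3] Mz 0.072 0.068 q7t 0.257
clock: 15.53
tool_pos: [0.5874, 0.019, 0.16]
ee_rot: [179.9, -0.0, 95.1]
wrist_force: [-0.3, 2.1, 3.6]
opening: 0.0258
finger_force: 61.2
pad 298.7037037037037 221.01481481481483 68.0  bob 294.98301886792456 227.72830188679245 265.0  
yaw 95.06 z 0.16 F [-0.3  2.1  3.6] Mz 0.099 0.091 q7t 0.257
```

View pics/g4.png

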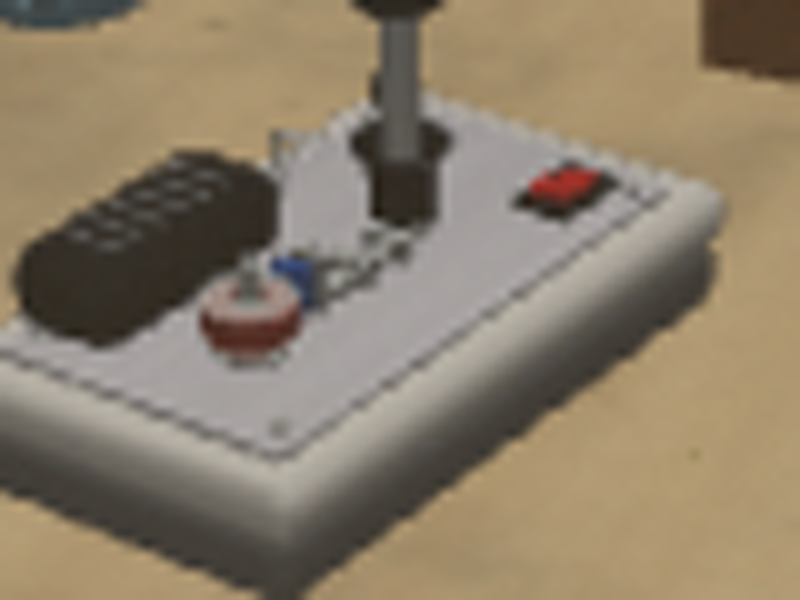

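Crop shows the blue pad at (293,278), now close behind the bobbin (250,315), which has not moved yet; the blade is deep in the bush. Finer steps now.

```bash
sed -i 's/^o=env.get_obs();fs=.*/o=env.get_obs();fs=[];ms=[]\nfor _ in range(5):\n    fs.append(cam("scene")[0]["img"][215:245,280:320].astype(float));ms.append(env.get_obs()["wrist_torque"][2])/; s/o2\[.wrist_torque.\]\[2\]/np.mean(ms)/' meas.py
python3 meas.py
python3 -m crank '[[0,0,0,0,0,1.5],[0,0,0,0,0,3]]' | grep clock; python3 meas.py
python3 -m crank '[[0,0,0,0,0,1.5],[0,0,0,0,0,3]]'| grep clock; python3 meas.py
python3 -m crank '[[0,0,0,0,0,1.5],[0,0,0,0,0,3]]'| grep clock; python3 meas.py
```

```text
pad 298.6863905325444 221.00295857988172 68.0  bob 294.9858630952382 227.7313988095238 269.0  
yaw 95.15 z 0.16 F [-0.6  2.6  3.6] Mz 0.074 0.081 q7t -0.095
clock: 16.1
pad 298.5633802816901 221.01810865191146 99.0  bob 294.99098422238916 227.74305033809162 266.0  
yaw 91.88 z 0.16 F [0.3 3.6 4.4] Mz 0.077 0.057 q7t 0.207
clock: 16.52
pad 297.9253731343283 221.0 54.0  bob 294.98194130925515 227.7381489841987 266.0  
yaw 88.95 z 0.16 F [0.2 3.  4.8] Mz 0.033 0.046 q7t 0.188
clock: 16.93
pad 297.9116607773851 221.04240282685512 57.0  bob 294.6497890295359 227.71448663853727 284.0  
yaw 85.97 z 0.1599 F [0.3 2.  5.4] Mz 0.093 0.076 q7t 0.187
```

The bobbin has begun to move (−0.33 px), so the pad is touching. Continue through the play.

```bash
python3 -m crank '[[0,0,-0.0002,0,0,1.5],[0,0,-0.0002,0,0,3]]' | grep clock; python3 meas.py
python3 -m crank '[[0,0,0,0,0,1.5],[0,0,0,0,0,3]]'| grep clock; python3 meas.py
python3 -m crank '[[0,0,0,0,0,1],[0,0,0,0,0,2]]'| grep clock; python3 meas.py
```

```text
clock: 17.35
pad 297.9970588235294 221.15588235294115 68.0  bob 294.36490066225167 227.7582781456954 302.0  
yaw 82.9 z 0.16 F [1.6 3.2 4.5] Mz 0.03 0.036 q7t 0.205
clock: 17.77
pad 298.0473372781065 221.31065088757396 68.0  bob 294.65387453874536 227.9837638376384 271.0  
yaw 79.87 z 0.16 F [2.3 3.6 4.1] Mz 0.058 0.055 q7t 0.2
clock: 18.18
pad 297.97666666666663 221.37333333333333 60.0  bob 294.8434661076171 227.9175401816911 286.0  
yaw 77.92 z 0.16 F [3.3 3.  3.9] Mz 0.019 0.04 q7t 0.108
```

```bash
sed -i 's/range(5)/range(8)/' meas.py
python3 -m crank '[[0.0004,0.0003,0,0,0,1],[0.0004,0.0003,0,0,0,2]]' | grep clock; python3 meas.py
python3 -m crank '[[0,0,0,0,0,1],[0,0,0,0,0,2]]'| grep clock; python3 meas.py
python3 -m crank '[[0,0,0,0,0,1],[0,0,0,0,0,2]]'| grep clock; python3 meas.py
```

```text
clock: 18.6
pad 297.95910020449895 221.39059304703477 61.0  bob 294.65064102564105 227.9665750915751 273.0  
yaw 75.91 z 0.16 F [1.5 3.2 4.4] Mz 0.067 0.063 q7t 0.102
clock: 19.17
pad 298.11578947368423 221.49052631578948 59.0  bob 294.6304347826087 227.9703977798335 270.0  
yaw 73.91 z 0.1599 F [2.8 3.7 4.3] Mz 0.01 0.075 q7t 0.104
clock: 19.73
pad 298.07438016528926 221.48760330578511 60.0  bob 294.6929824561403 227.95937211449677 271.0  
yaw 71.96 z 0.16 F [1.9 3.5 4. ] Mz 0.086 0.065 q7t 0.083
```

The bobbin has been still since about yaw 77±2°, so its play is taken up and the spring is now compressing (about 2 to 3 N). A little further gives a few newtons.

```bash
sed -i 's/range(8)/range(16)/' meas.py
python3 -m crank '[[0,0.0003,0,0,0,1],[0,0.0003,0,0,0,2]]'| grep clock; python3 meas.py
python3 -m crank '[[0,0,0,0,0,1]]'| grep clock; python3 meas.py
```

```text
clock: 20.3
pad 298.0276008492569 221.47983014861995 59.0  bob 294.64976958525347 227.98133640552996 271.0  
yaw 69.98 z 0.1599 F [2.3 3.2 5.5] Mz 0.081 0.074 q7t 0.089
clock: 21.18
pad 298.0283613445378 221.48214285714286 60.0  bob 294.55907457322553 228.03032345013477 278.0  
yaw 69.01 z 0.16 F [3.  2.9 5. ] Mz 0.119 0.075 q7t 0.179
```

```bash
python3 -m crank '[[0,0,0,0,0,1],[0,0,0,0,0,2]]'| grep clock; python3 meas.py
python3 -m crank '[[0,0,0,0,0,-2],[0,0,-0.0003,0,0,-5],[0,0,-0.0003,0,0,-8],[0,0,-0.0003,0,0,-8]]'; python3 meas.py; python3 plan.py .5875 .0192 .16 75
```

```text
clock: 22.15
pad 298.0431125131441 221.50262881177707 59.0  bob 294.5639469543718 228.03708698583952 278.0  
yaw 66.98 z 0.16 F [3.  2.9 5.5] Mz 0.11 0.069 q7t 0.082
clock: 23.28
tool_pos: [0.5873, 0.0191, 0.1599]
ee_rot: [-179.9, 0.0, 75.1]
wrist_force: [1.4, 2.3, 4.7]
opening: 0.0255
finger_force: 61.2
pad 298.0400421496312 221.50052687038988 59.0  bob 294.5604494382022 228.03011235955057 278.0  
yaw 75.06 z 0.1599 F [1.4 2.3 4.7] Mz 0.034 -0.021 q7t 0.341
d [ 0.0001  0.0002 -0.    ] r [-0.04  0.02  0.01] | at [0.5873 0.0192 0.16  ] [-1.7996e+02  2.0000e-02  7.5010e+01] F [1.18 3.45 2.41] M [ 1.029 -0.322  0.051] t 24.0833 q [  6.  22. -15. 102.   7.  57. -27.]
```

Pad unchanged after backing the blade off within its play. Unloaded Mz is about −0.02, so the driving torque was about 0.09 N·m, i.e. snug. Lift out.

```bash
python3 -m crank '[[0.0002,0.0002,-0.001,0,0,0],[0.0002,0.0002,-0.003,0,0,0],[0.0002,0.0002,-0.005,0,0,0],[0.0002,0.0002,-0.008,0,0,0]]'; python3 plan.py .5875 .0192 .16 75
python3 -m crank '[[0,0,-0.004,0,0,0],[0,0,-0.008,0,0,0],[0,0,-0.012,0,0,0],[0,0,-0.02,0,0,0],[0,0,-0.035,0,0,0],[0,0,-0.055,0,0,0],[0,0,-0.065,0,0,0],[0,0,-0.065,0,0,0]]'
python3 meas.py; python3 plan.py .5497 -.1842 .23 164
```

```text
clock: 24.42
tool_pos: [0.587, 0.0191, 0.1673]
ee_rot: [-179.9, 0.1, 75.0]
wrist_force: [0.7, 2.9, -3.2]
opening: 0.0252
finger_force: 60.5
d [0.0002 0.0005 0.0073] r [-0.13  0.05  0.  ] | at [0.587  0.0191 0.1673] [-1.7987e+02  5.0000e-02  7.5000e+01] F [ 0.69  2.88 -3.16] M [ 0.997 -0.45   0.013] t 24.4167 q [  6.  21. -15. 102.   6.  58. -27.]
clock: 25.08
tool_pos: [0.5896, 0.0185, 0.2367]
ee_rot: [179.7, -0.0, 75.0]
wrist_force: [1.2, 0.1, -1.3]
opening: 0.0252
finger_force: 60.7
pad 298.03333333333336 221.49777777777777 56.0  bob 294.564308681672 228.04134129536058 272.0  
yaw 74.95 z 0.2367 F [ 1.2  0.1 -1.3] Mz 0.039 -0.007 q7t 0.02
d [-0.2064  0.0157  0.0032] r [-0.000e+00  1.000e-02 -8.899e+01] | at [0.5879 0.0193 0.2332] [180.     0.    75.01] F [-0.84 -0.75 -1.13] M [-0.013  0.016 -0.011] t 25.8833 q [  6.  18. -15.  98.   5.  65. -25.]
```

```bash
python3 -m crank '[[-0.2064,0.0157,0,0,0,-89],[-0.2064,0.0157,0,0,0,-89],[-0.2064,0.0157,0,0,0,-89],[-0.2064,0.0157,0,0,0,-89],[-0.2064,0.0157,0,0,0,-89],[-0.2064,0.0157,0,0,0,-89],[-0.2064,0.0157,0,0,0,-89],[-0.2064,0.0157,0,0,0,-89]]'
python3 plan.py .5497 -.1842 .23 164
```

```text
clock: 26.55
tool_pos: [0.5491, -0.1865, 0.2332]
ee_rot: [-180.0, 0.0, 129.9]
wrist_force: [-0.2, 0.7, -1.4]
opening: 0.0255
finger_force: 60.7
d [0.0013 0.0019 0.0032] r [-3.000e-02  1.000e-02 -3.413e+01] | at [ 0.5491 -0.1865  0.2332] [-1.7998e+02  2.0000e-02  1.2987e+02] F [-0.16  0.65 -1.4 ] M [ 0.091 -0.002  0.018] t 26.55 q [ 29.  17. -18.  99.   6.  65.  49.]
```

```bash
python3 -m crank '[[0.001,0.001,0,0,0,-34],[0.001,0.001,0,0,0,-34],[0.001,0.001,0,0,0,-34],[0.001,0.001,0,0,0,-34],[0.001,0.001,0,0,0,-34],[0.001,0.001,0,0,0,-34],[0.001,0.001,0,0,0,-34]]'
python3 plan.py .5497 -.1842 .2 164
python3 - <<'E'
from h import *
a,f=cam('scene');o=env.get_obs()['tool_pos'];p=proj(a,f,o-[0,0,.12]);print(p,proj(a,f,[.5500,-.1843,.066]))
u,v=p.round().astype(int)
i=a['img'][v-35:v+40,u-50:u+50,::-1]
cv2.imwrite('pics/g5.png',cv2.resize(i,(800,600),interpolation=2));print(u-50,v-35)
E
```

```text
clock: 27.13
tool_pos: [0.5498, -0.1829, 0.2332]
ee_rot: [-180.0, 0.0, 163.6]
wrist_force: [-0.4, 0.2, -0.6]
opening: 0.0252
finger_force: 60.7
d [-0.0003 -0.0012  0.0332] r [-0.    0.01 -0.4 ] | at [ 0.5498 -0.1829  0.2332] [-1.800e+02  1.000e-02  1.636e+02] F [-0.37  0.25 -0.57] M [ 0.027  0.001 -0.009] t 27.1333 q [ 33.  17. -24.  99.   8.  66.  81.]
[353.11632568 161.48105226] [352.97277211 177.10608693]
303 126
```

View pics/g5.png

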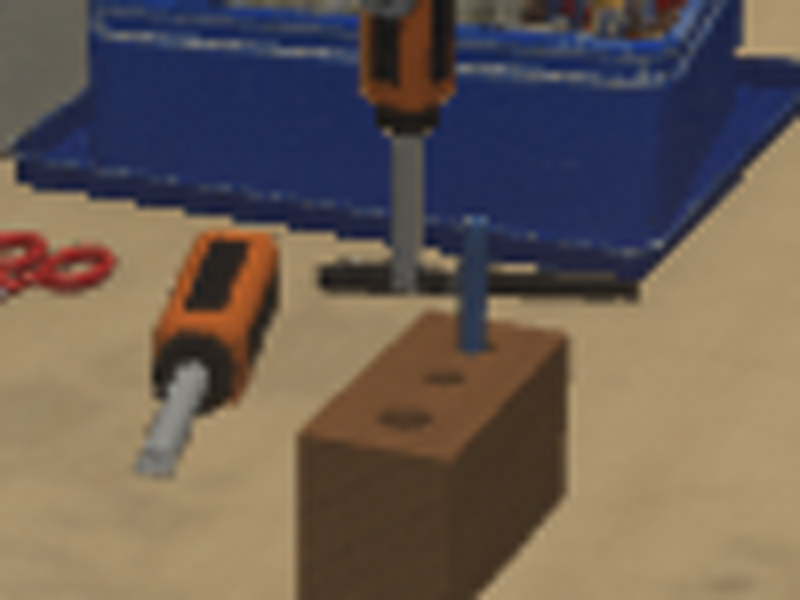

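Tip at crop (404,290), straight above the hole (404,418), shaft upright. Lower it in.

```bash
python3 -m crank '[[0,-0.0012,0.015,0,0,0],[0,-0.0012,0.035,0,0,0],[0,-0.0012,0.045,0,0,0],[0,-0.0012,0.052,0,0,0],[0,-0.0012,0.056,0,0,0],[0,-0.0012,0.06,0,0,0],[0,-0.0012,0.062,0,0,0]]'
python3 plan.py .5497 -.1842 .126 164
python3 -m crank '[[0,0,0.01,0,0,0],[0,0,0.02,0,0,0],[0,0,0.03,0,0,0],[0,0,0.037,0,0,0],[0,0,0.041,0,0,0],[0,0,0.042,0,0,0],[0,0,0.042,0,0,0],[0,0,0.042,0,0,0]]'
python3 plan.py .5497 -.1842 .126 164
```

```text
clock: 27.77
tool_pos: [0.5498, -0.1839, 0.1713]
ee_rot: [-180.0, 0.0, 163.7]
wrist_force: [-0.1, 0.1, -0.6]
opening: 0.0251
finger_force: 60.7
d [ 0.     -0.0003  0.0453] r [-0.    0.04 -0.26] | at [ 0.5498 -0.1839  0.1713] [-1.8000e+02  4.0000e-02  1.6374e+02] F [-0.14  0.14 -0.6 ] M [-0.009  0.037  0.006] t 27.7667 q [ 33.  21. -23. 102.   9.  59.  80.]
clock: 28.43
tool_pos: [0.5498, -0.1839, 0.1295]
ee_rot: [-180.0, 0.0, 163.8]
wrist_force: [-0.0, -0.1, -1.2]
opening: 0.0252
finger_force: 60.7
d [ 0.     -0.0003  0.0035] r [-0.    0.04 -0.25] | at [ 0.5498 -0.1839  0.1295] [-1.8000e+02  4.0000e-02  1.6375e+02] F [-0.02 -0.15 -1.24] M [0.031 0.027 0.011] t 28.4333 q [ 32.  24. -22. 105.  11.  54.  79.]
```

```bash
python3 -m crank '[[0,0,0.001,0,0,0],[0,0,0.002,0,0,0],[0,0,0.003,0,0,0],[0,0,0.003,0,0,0],[0,0,0.003,0,0,0]]'
python3 -m crank '[[0,0,0.0004,0,0,0],[0,0,0.0008,0,0,0],[0,0,0.0008,0,0,0]]'
```

```text
clock: 28.85
tool_pos: [0.5495, -0.1839, 0.1262]
ee_rot: [-180.0, 0.0, 163.7]
wrist_force: [0.9, 0.3, -1.5]
opening: 0.0255
finger_force: 60.8
clock: 29.1
tool_pos: [0.5496, -0.1839, 0.1262]
ee_rot: [-180.0, 0.0, 163.7]
wrist_force: [-2.0, 0.0, 5.0]
opening: 0.0253
finger_force: 61.6
```

Seated: the collar rests on the block. Release to a modest opening, rise, and check.

```bash
python3 -m crank '[[0,0,-0.0003,0,0,0],[0,0,-0.0003,0,0,0],[0,0,-0.0003,0,0,0],[0,0,-0.0003,0,0,0],[0,0,-0.0003,0,0,0]]' 0.055
python3 -m crank '[[0,0,-0.01,0,0,0],[0,0,-0.03,0,0,0],[0,0,-0.06,0,0,0],[0,0,-0.095,0,0,0],[0,0,-0.13,0,0,0],[0,0,-0.15,0,0,0],[0,0,-0.15,0,0,0],[0,0,-0.15,0,0,0]]'
python3 meas.py
python3 - <<'E'
from h import *
import pickle
a=pickle.load(open('scene0.pkl','rb'))[0]['img'].astype(int);b=cam('scene')[0]['img'].astype(int)
d=np.abs(a-b).sum(2)
for n,(y0,y1,x0,x1) in dict(block=(145,205,340,371),winder=(195,255,262,345),dish=(180,200,262,290),tin=(210,242,385,426),bobs=(280,320,283,335),seam=(150,180,358,366)).items():
    r=d[y0:y1,x0:x1];print(n,(r>60).sum(),r.max(),np.argwhere(r>60)[:6].tolist())
E
```

```text
clock: 29.52
tool_pos: [0.5494, -0.184, 0.1255]
ee_rot: [-180.0, -0.0, 163.7]
wrist_force: [-0.2, -0.5, 0.1]
opening: 0.0552
finger_force: 0.0
clock: 30.18
tool_pos: [0.5502, -0.184, 0.2777]
ee_rot: [-180.0, 0.2, 163.8]
wrist_force: [0.8, 0.2, -1.1]
opening: 0.0551
finger_force: 0.0
pad 298.036866359447 221.49769585253455 54.0  bob 294.58251261109774 228.04347826086956 260.0  
yaw 163.75 z 0.2777 F [ 0.8  0.2 -1.1] Mz 0.035 0.01 q7t 0.006
block 25 181 [[4, 10], [4, 17], [5, 11], [5, 19], [8, 19], [9, 19]]
winder 44 242 [[22, 49], [22, 50], [22, 51], [24, 37], [24, 38], [25, 36]]
dish 0 10 []
tin 144 312 [[0, 11], [0, 12], [0, 13], [0, 14], [0, 15], [0, 16]]
bobs 0 12 []
seam 10 181 [[0, 1], [3, 1], [4, 1], [5, 1], [6, 1], [7, 1]]
```

The screwdriver is back where it stood, with only sub-pixel differences. The pad and bobbin are unchanged, the dish and small bobbins have not moved, and the changes near the tin come from the decoy that fell by itself.

```bash
python3 -c "
from workcell import ticket
print(ticket.sign_off())"
```

```text
the job is handed in; nothing more can be done
None
```

The job is handed in: the stop pad sits snug against the full bobbin (about 0.09 N·m driving torque), the screwdriver is back in its hole, and it took about 31 s; two large free-standing screwdrivers toppled early on without any contact force showing at the wrist, one of them by the green tin, whose position I could not confirm afterwards.

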